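# Pin the tube block to the mixer

## Task

Take the lock pin out of its stand, put it through the hole in the tube block lying in the mixer's channel, and slide the block with it towards the tall end stop, feeling gently for the hidden socket in the channel floor. Push the pin fully home, until its collar sits flush on the block and the block is locked, then let go. Use light force on the pin throughout (no more than about 20 N), leave the block lying flat in its channel and do not disturb the other things on the bench.

Things in the scene. Friction and masses are not known exactly. Their poses are not given: they have to be found in the camera images.
- pin_grip (a point): the middle of the lock pin's black knob, the place to grip it: an upright cylinder 24 mm across and 26 mm high (13 mm above and below this point). z points along the pin from nose to knob. Mass about 0.07 kg. At the start the pin hangs upright in its stand by the collar.
- pin_tip (a point): the end of the pin's nose, 79 mm below the knob's middle, same axes. The steel shank is 10 mm across and 46 mm long up to the underside of the collar; its last 5 mm taper to a nose 6 mm across.
- pin_collar (a point): the middle of the underside of the pin's steel collar (20 mm across, 5 mm thick), 33 mm below the knob's middle and 46 mm above the nose's end. Between collar and knob is a neck 14 mm across.
- stand: the white pin stand, a fixed block 56 x 56 mm, 50 mm high; origin at the middle of its underside. The pin hangs in its loose upright hole of 13.5 mm; lift it straight up by more than 55 mm to clear.
- mixer: the mixer, fixed: a white housing 150 (x) x 240 (y) x 39 mm, origin at the middle of its underside, z up. On top a dark steel channel runs along y: floor 60 mm above the origin, side rails 62 mm apart (tops at 72 mm), end stops with inner faces at y = -70 mm (low stop, top at 70 mm) and y = +70 mm (tall stop, top at 87 mm).
- channel (a point): the middle of the channel floor, y along the channel towards the tall stop. The hidden lock socket, an upright hole 12 mm across and 18 mm deep with sharp rim, is on the channel's middle line (x = 0), under the block. It sits in an adjustable strip, clamped anywhere: its centre is between y = -7 and +7 mm and must be felt for. The rest of the strip is flat steel.
- block_hole (a point): the middle of the upper mouth of the upright through hole, 11.5 mm across, in the middle of the tube block: aluminium, 60 (x) x 90 (y) x 30 mm, about 0.45 kg, loose in the channel (1 mm play to each rail). z up, y along the channel to the tall stop. The point is 30 mm above the channel floor. Six tube caps 33 mm from the hole stand 7 mm proud.
- block_bottom (a point): the lower mouth of the same hole, on the channel floor. The block starts near the low stop with its hole 9 to 29 mm short of the socket (socket further to +y). It slides with a few newtons, pushed by the pin standing in its hole. Over the socket the pin goes on through until its collar rests on the block, its nose then 16 mm below the channel floor.
- pens: a grey pen cup, 56 mm across and 75 mm high, with three pens (105 mm high in all); its place is sometimes swapped with that of the pin stand. A bystander; origin at its underside (middle).
- spray: a white spray bottle, 200 mm high, 72 mm across. A bystander; origin at its underside (middle).
- vial: a small amber jar, 60 mm high, 34 mm across. A bystander; origin at its underside (middle).
- beaker: a glass beaker, 80 mm high, 64 mm across. A bystander; origin at its underside (middle).
- driver: a screwdriver 160 mm long lying on the bench. A bystander; origin at its underside.
- mouse: a black computer mouse, 105 x 60 mm, 32 mm high. A bystander; origin at its underside (middle).
- rack: a white tube rack, 80 x 160 x 50 mm. A bystander; origin at its underside (middle).
Things that resemble listed ones, but are neither listed nor needed, are in the scene too. Leave any red look-alike of the part that bears block_hole alone. Several things look just like the part that bears pin_grip: the one meant starts farthest from the robot's base.

How it is judged:
On the way, in this order (a step that is already met when the one before it is completed fails the run):
1. the pin is lifted clear of its stand (z of pin_tip in the frame of stand above 0.055 m), for 0.1 s.
2. the pin's nose is inside the hole of the tube block (z of pin_tip in the frame of block_hole below -0.008 m and horizontal distance between pin_tip and block_hole below 0.005 m), for 0.1 s.
At the end, for the whole second after the job is handed in: The pin stands upright (within 0.08 rad) in the block's hole (within 3 mm) with its collar within 3 mm of the block's top, so that its nose is at least 13 mm down in the socket and the block is locked; the block lies flat (0.05 rad, 3 mm) in the channel; the pin is let go (z of pin_tip in the frame of block_hole below -0.043 m and horizontal distance between pin_tip and block_hole below 0.003 m and angle between the z axis of pin_tip and the z axis of block_hole, either way round below 0.08 rad and angle between block_hole's own z axis and vertical below 0.05 rad and z of block_hole in the frame of mixer between 0.087 and 0.093 m and contact force between pin and the fingers below 0.1 N); the robot touches nothing.
It fails at once if the pin is pushed against the mixer with more than 50 N (contact force between mixer and pin above 50 N).
It fails at once if the pin is pushed against the tube block with more than 50 N (contact force between block and pin above 50 N).
It fails at once if the tube block is lifted more than 10 mm or tipped (z of block_hole in the frame of mixer above 0.1 m or angle between block_hole's own z axis and vertical above 0.25 rad).
It fails at once if another thing on the bench is moved by more than 30 mm (distance of any of pens, spray, vial, beaker, driver, mouse, rack from where it was at the start of the episode above 0.03 m).
It also fails if it takes over 61 s, if anything falls off the work surface, if the arm or the gripper's body presses on something with over 40 N, if the wrist force passes 120 N, or if a joint passes its speed limit or range.

## Robot

A 6-joint arm with a two-finger parallel gripper is mounted at the origin on the work surface. World frame = base frame: x ahead of the robot, y to its left, z up, the work surface at z = 0. Lengths are in m, angles in rad, forces in N, time in s.
With the tool pointing down it reaches from about 0.375 to 0.9 m from the base axis. Payload 3.1 kg.
Tool frame: the origin (TCP) lies at the very end of the fingers, on their centre line; the grasp point (between the pads) lies 19 mm behind it; x points along the fingers, z is the direction in which the jaws open and shut, and the axes are right-handed (so a half turn about x gives the same grasp; the last joint's range is limited). The gripper opens to 87 mm and grips with 3 to 60 N. Pads are 19 mm wide; open, the fingers measure 117 mm over their backs; the gripper's body (75 mm by 190 mm) begins 51 mm behind the grasp point.
Start: joints at [0.985, 0.527, 1.433, -0, 1.181, -0.178], TCP at [0.248, 0.574, 0.223] pointing down, gripper open.
Joint ranges: [-3.08, 3.08], [-0.75, 2.2], [0.22, 2.44], [-1.43, 4.57], [0, 2.65], [-2.85, 2.85]. Speed limits (rad/s): [2.79, 2.79, 3.14, 3.14, 3.14, 3.14].

## Interface

Orientations are given as a unit quaternion [x, y, z, w].
In Python, from rig import get_obs, vision, hand_in gives the robot as it stands. The module is installed in compiled form; this text tells all that it offers.
- The arm moves only by the tool step_arm, never from a script. Its arguments are lists of equal length, an entry for each row: "slide": the shift along the world's x, y, z scaled (see below), a list of three; "turn": the turn, a rotation vector about the world's x, y, z scaled (see below), a list of three. In form: {"slide": [[dx, dy, dz], ...], "turn": [[wx, wy, wz], ...]}. A call has 1 to 12 rows; each row is the pose to reach, as a shift and turn from the pose commanded when the call began, turning the shorter way round; what a row does not reach only later rows make up. The controller multiplies each number of a shift by 0.1 m and each number of a turn by 2 pi rad. A row lasts 1/10 s, in which the tool goes at most 50 mm and 8.59 degrees, less where a joint would pass 70% of its speed; a pose out of reach is approached as far as the arm can. A call with a number of a shift or a turn outside -1 to 1 is refused whole. A call with a gripper value outside its range is refused whole. "jaw" is the opening, from 0 (shut) to 1 (fully open), set as the call begins (left out, the last holds). The fingers move at their own pace and stop on an object; "newtons" is the grip in N (left out, the last holds). Time passes only in rows, so rows that repeat a pose let the fingers close. It gives the time, the measured TCP pose, the force and the opening at its end, in the units of the state.
- get_obs(): the state, without advancing time (a new reading comes with each control period).
- vision.camera(name): name is "side" or "top"; returns a dict with "image" (480x640x3 uint8, red, green, blue), "depth" (480x640 float32, m along the optical axis (not along the pixel's ray), 0 where there is no reading), "mtx" (3x3 intrinsics, pixels), "T" (4x4, takes a point from camera to world coordinates). Camera axes: x right, y down, z forward; pixel columns grow to the right and rows downward; lengths in m; the calibration is good to about 2 mm. A picture is of the moment at which its call begins.
- hand_in(): hands the job in, once; it reports no verdict.
Trained networks look in a picture, given as the dict that the camera call returned (one of the last four; its "shot" number tells which), for a name from the list of things; names that differ only in an ending like _2 or _b are one class to them, and where a whole thing is asked for, a point or a joint stands for the part that bears it (a point fixed in the world has none). Each returns a list of dicts, best first, with "p" (0 to 1); they miss things now and then, are a little off and sometimes report something else, mostly with a low value. They report only what shows in the picture. A call takes as long as a camera call. They do not tell look-alikes from the thing itself.
- vision.silhouettes(picture, thing): "mask" (480x640 bool, what is visible of it) and "centre" ([column, row] in pixels, amid what is visible of it).
- vision.spot_point(picture, thing): "centre" ([column, row] in pixels: a listed point, or the origin of a listed thing).
The state is a dict: "time": time; "q": joint angles; "joint_velocities": joint speeds; "joint_torque": joint torques, N m; "position": TCP position; "tool_rot": TCP orientation; "ft_force": force on the tool from outside, world axes, zero at the start; "moment": the same for the moment, N m; "grip_width": finger opening in m.
Only numpy, scipy, OpenCV 4.12 (cv2) and the standard library are available. Lean on these libraries where they do the work, as an engineer would, in place of code of your own. Each camera call takes 0.05 s, during which the arm holds its last target.

## Working session

There is one attempt and no reset: what is moved stays moved. The work goes in short steps, Python scripts to look and compute and a tool call to move; the robot and the scene stay as the last step left them, time stands still between calls to the robot, and variables do not carry over. Pictures are saved under pics/ and viewed, and the job is handed in when it is done.

Besides the shell and the picture viewer there is one more tool, called after "Call:" as name(argument=value, ...) on one line, values as JSON. step_arm: Moves the arm, as the interface text tells. Its arguments: {"type":"object","properties":{"slide":{"type":"array"},"turn":{"type":"array"},"jaw":{"type":"number"},"newtons":{"type":"number"}},"required":["slide","turn"]}

```bash
mkdir -p pics
cat > h.py <<'E'
import numpy as np, cv2
from rig import get_obs, vision, hand_in
def px2w(pic,c,r,z=None,d=None):
    K=pic["mtx"];T=pic["T"]
    ray=np.array([(c-K[0,2])/K[0,0],(r-K[1,2])/K[1,1],1.])
    if z is not None:
        o=T[:3,3];v=T[:3,:3]@ray
        return o+v*(z-o[2])/v[2]
    return (T@np.r_[ray*d,1])[:3]
def save(pic,n,crop=None,s=1):
    im=pic["image"][:,:,::-1]
    if crop: c0,r0,c1,r1=crop; im=im[r0:r1,c0:c1]
    cv2.imwrite(f"pics/{n}.png",cv2.resize(im,None,fx=s,fy=s,interpolation=cv2.INTER_CUBIC))
E
python3 - <<'E'
from h import *
o=get_obs();print(o["time"],o["position"],o["tool_rot"],o["ft_force"],o["grip_width"])
for n in("top","side"):
    p=vision.camera(n);save(p,n+"0")
    print(n,p["T"][:3,3])
    for t in("pin_grip","block_hole","channel","stand","pens","mixer","spray"):
        for q in vision.spot_point(p,t)[:4]:
            c,r=q["centre"];d=p["depth"][int(r),int(c)]
            print(t,round(q["p"],2),np.round(q["centre"],1),np.round(px2w(p,c,r,d=d),3))
E
```

```text
0.0 [0.24742549 0.5731482  0.22158083] [-0.38871269  0.5915713   0.38810761  0.59018499] [-0.12367872 -0.0986132   0.3733073 ] 0.08709292788694534
top [0.47255731 0.06553638 1.42524864]
pin_grip 0.54 [390.7 286.1] [ 0.452 -0.107  0.096]
block_hole 0.97 [292.2 327.2] [0.34  0.137 0.027]
block_hole 0.63 [308.1 245.1] [0.549 0.099 0.093]
channel 0.87 [307.2 245.1] [0.549 0.101 0.095]
stand 0.95 [384.9 284. ] [ 0.457 -0.099  0.045]
stand 0.56 [307.9 242.9] [0.555 0.1   0.086]
stand 0.35 [309.4 158.6] [0.779 0.102 0.041]
pens 0.77 [427.5 226.9] [ 0.602 -0.199  0.081]
mixer 0.67 [380.2 216.3] [ 0.628 -0.082  0.065]
mixer 0.56 [303.1 243.8] [0.553 0.112 0.089]
spray 0.79 [183.8 215. ] [0.608 0.387 0.188]
side [ 0.29818004 -0.92834503  0.75159189]
pin_grip 0.75 [225.7 294. ] [ 0.353 -0.075  0.092]
pin_grip 0.51 [450.1 322.2] [ 0.75  -0.169  0.026]
pin_grip 0.19 [285.6 317. ] [ 0.452 -0.114  0.052]
block_hole 0.96 [311.2 233.5] [0.548 0.088 0.09 ]
block_hole 0.68 [212.2 256.3] [0.347 0.141 0.03 ]
channel 0.73 [373.3 312.1] [ 0.623 -0.102  0.02 ]
stand 0.69 [284.2 333.6] [ 0.445 -0.133  0.031]
stand 0.18 [377.6 357.4] [ 0.585 -0.236  0.037]
pens 0.93 [375.3 362. ] [ 0.584 -0.23   0.021]
pens 0.44 [451.7 322.2] [ 0.752 -0.172  0.027]
mixer 0.76 [311.3 263.2] [0.53  0.012 0.07 ]
mixer 0.69 [450.3 321.9] [ 0.75  -0.169  0.026]
spray 0.94 [307.8 187.5] [0.617 0.407 0.024]
```

View pics/top0.png

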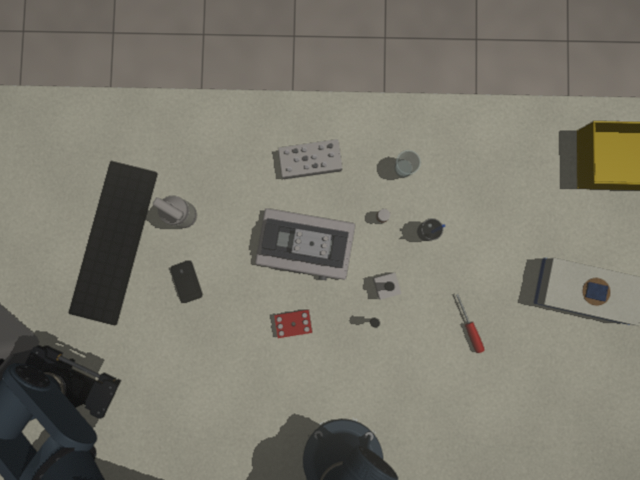

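View pics/side0.png

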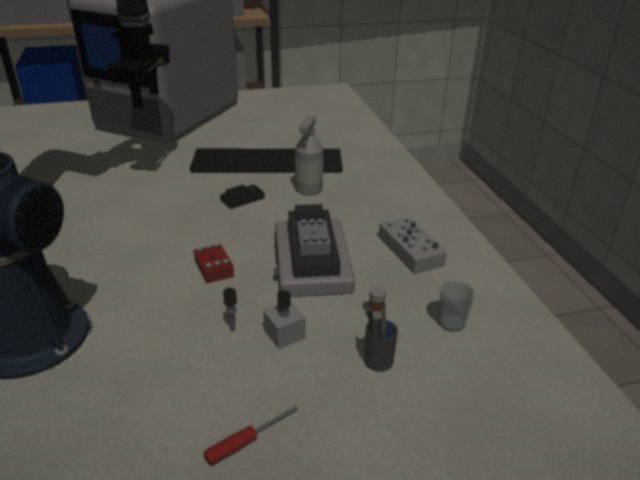

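Run:
```python
from h import *
p=vision.camera("top");s=vision.camera("side")
a=cv2.resize(p["image"][195:345,240:450,::-1],None,fx=3.6,fy=3.6,interpolation=cv2.INTER_CUBIC)
cv2.imwrite("pics/ct.png",a)
cv2.imwrite("pics/cs.png",cv2.resize(s["image"][195:355,190:400,::-1],None,fx=3.6,fy=3.6,interpolation=cv2.INTER_CUBIC))
for n,q in(("top",p),("side",s)):
  for t in("pin_grip","block_hole","stand","mixer"):
    for m in vision.silhouettes(q,t)[:3]:
        M=m["mask"]&(q["depth"]>0);r,c=np.nonzero(M)
        K=q["mtx"];d=q["depth"][r,c]
        P=np.c_[(c-K[0,2])/K[0,0]*d,(r-K[1,2])/K[1,1]*d,d,np.ones(len(d))]@q["T"].T
        P=P[:,:3];z=np.percentile(P[:,2],98);tp=P[P[:,2]>z-.006]
        print(n,t,round(m["p"],2),np.round(m["centre"],1),len(d),"ztop",round(z,4),"topmid",np.round((tp.min(0)+tp.max(0))/2,4),np.round(tp.mean(0),4),len(tp))
np.set_printoptions(precision=2,suppress=True,linewidth=200)
K=p["mtx"]; print(K)
```

```text
top pin_grip 0.63 [376.1 323.1] 72 ztop 0.0975 topmid [ 0.3623 -0.0698  0.0956] [ 0.3638 -0.0694  0.0941] 39
top pin_grip 0.56 [391.5 285.5] 82 ztop 0.1002 topmid [ 0.4537 -0.1049  0.0976] [ 0.4539 -0.1051  0.0966] 45
top block_hole 0.9 [313.1 242.4] 889 ztop 0.1 topmid [0.5535 0.087  0.099 ] [0.5557 0.0875 0.0972] 149
top block_hole 0.62 [292.5 325.2] 755 ztop 0.04 topmid [0.3491 0.1361 0.0391] [0.3491 0.1377 0.0371] 127
top block_hole 0.56 [471.2 335.7] 305 ztop 0.0297 topmid [ 0.3241 -0.3346  0.0281] [ 0.3248 -0.3358  0.0263] 119
top stand 0.61 [383.9 285.6] 516 ztop 0.0838 topmid [ 0.4536 -0.1051  0.0905] [ 0.45   -0.1066  0.0918] 13
top mixer 0.68 [291.5 243.5] 4491 ztop 0.0886 topmid [0.562  0.1295 0.0891] [0.5703 0.1884 0.0872] 334
side pin_grip 0.9 [227.2 304.2] 404 ztop 0.0952 topmid [ 0.3596 -0.0681  0.0935] [ 0.3596 -0.0714  0.0933] 108
side pin_grip 0.71 [284.1 298.7] 343 ztop 0.0996 topmid [ 0.4507 -0.1044  0.0974] [ 0.4502 -0.1055  0.0974] 109
side block_hole 0.76 [214.2 263. ] 1073 ztop 0.0402 topmid [0.346  0.1292 0.0384] [0.3457 0.1302 0.0373] 196
side block_hole 0.73 [313. 239.] 1011 ztop 0.1002 topmid [0.5483 0.0906 0.098 ] [0.5509 0.0884 0.0977] 182
side stand 0.6 [284.8 323.3] 1352 ztop 0.0539 topmid [ 0.4503 -0.1076  0.0607] [ 0.449  -0.1099  0.0517] 548
side mixer 0.64 [308.6 260.5] 4987 ztop 0.0892 topmid [0.5294 0.0609 0.0909] [0.5664 0.189  0.0885] 279
side mixer 0.34 [374.2 298.8] 444 ztop 0.0642 topmid [ 0.6126 -0.1355  0.0836] [ 0.6305 -0.0952  0.0626] 154
side mixer 0.28 [285.4 300.9] 306 ztop 0.0996 topmid [ 0.4513 -0.1044  0.0974] [ 0.4509 -0.1059  0.0974] 101
[[536.63   0.   316.07]
 [  0.   536.63 240.86]
 [  0.     0.     1.  ]]
```

View pics/ct.png

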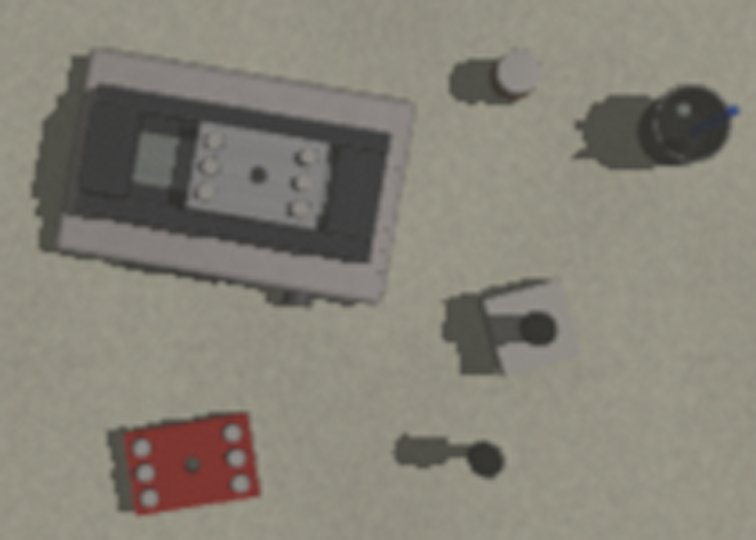

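View pics/cs.png

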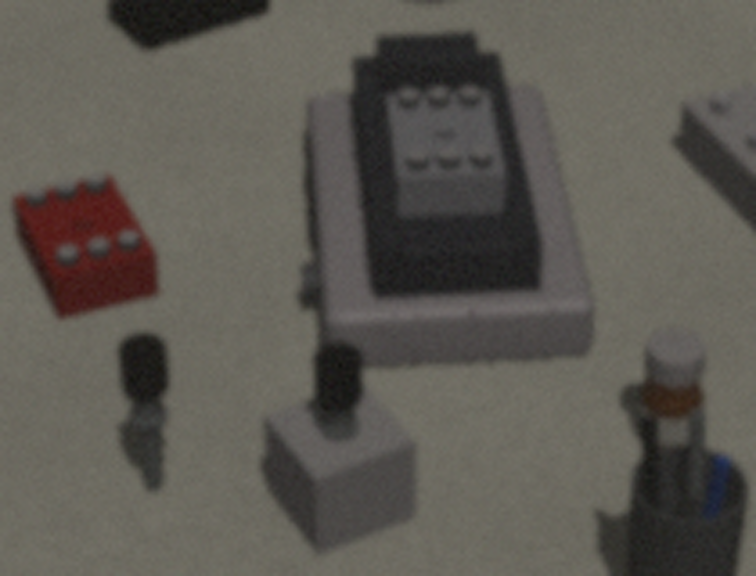

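Run:
```python
from h import *
from scipy.spatial.transform import Rotation as R
o=get_obs();M=R.from_quat(o["tool_rot"]).as_matrix();print(np.round(M,3),o["position"])
p=vision.camera("top");s=vision.camera("side")
def dark(im,c0,r0,w,thr):
    g=cv2.cvtColor(im,cv2.COLOR_RGB2GRAY);S=8
    g=cv2.resize(g[r0-w:r0+w,c0-w:c0+w],None,fx=S,fy=S,interpolation=cv2.INTER_CUBIC)
    n,l,st,ce=cv2.connectedComponentsWithStats((g<thr).astype(np.uint8))
    out=[]
    for i in range(1,n):
        if st[i,4]>60: out.append(((ce[i]+.5)/S-.5+[c0-w,r0-w],st[i,4]/S/S, st[i,2]/S,st[i,3]/S))
    return out,g.min(),np.median(g)
g=cv2.cvtColor(p["image"],cv2.COLOR_RGB2GRAY)
print("pin rows");print(g[280:293,382:398]);print("hole");print(g[238:250,304:320])
for thr in(45,55,65):
  for name,c,r,w,z in(("pin",389,286,9,.096),("hole",312,243,7,.09)):
    for x in dark(p["image"],c,r,w,thr)[0]: print(thr,name,np.round(x[0],2),np.round(x[1:],1),np.round(px2w(p,*x[0],z=z),4))
# mixer outline from depth
K=p["mtx"];v,u=np.mgrid[0:480,0:640];d=p["depth"]
P=np.stack([(u-K[0,2])/K[0,0]*d,(v-K[1,2])/K[1,1]*d,d,np.ones_like(d)],-1)@p["T"].T
Z=P[...,2]
box=np.zeros_like(Z,bool);box[195:290,245:362]=1
def rect(m,name):
    n,l,st,ce=cv2.connectedComponentsWithStats(m.astype(np.uint8));i=1+st[1:,4].argmax()
    q=P[l==i][:,:2].astype(np.float32)
    print(name,cv2.minAreaRect(q),len(q))
rect(box&(Z>.02),"housing");rect(box&(Z>.05),"channel");rect(box&(Z>.08)&(u<345)&(u>287),"block"); rect(box&(Z>.08)&(u<=287),"tallstop")
for n,q in(("top",p),("side",s)):
  for t,z in(("pin_grip",.083),("block_hole",.09),("channel",.06),("mixer",0),("stand",0)):
    for m in vision.spot_point(q,t)[:3]: print(n,t,round(m["p"],2),np.round(m["centre"],1),np.round(px2w(q,*m["centre"],z=z),4))
```

```text
[[-0.    -0.918  0.397]
 [-0.     0.397  0.918]
 [-1.     0.    -0.   ]] [0.24783487 0.5737374  0.22254876]
pin rows
[[140 139 140 141 140 139 139 139 140 139 141 140 140 141 140 140]
 [138 139 139 139 127 107 102 102 107 117 129 139 141 140 140 140]
 [106 107 107 104  89  66  61  62  68  78  98 125 140 141 140 140]
 [ 79  79  74  64  55  52  53  54  54  56  66  95 126 140 141 141]
 [ 77  75  63  52  52  54  54  54  54  54  55  68 110 139 141 141]
 [ 77  73  59  51  53  54  54  54  56  56  53  59  97 133 140 140]
 [ 78  72  59  52  53  54  55  54  53  54  55  57  92 128 141 140]
 [ 79  76  65  52  52  54  54  55  55  56  54  58  92 128 140 140]
 [ 77  76  69  54  50  52  53  55  54  54  53  63 104 136 140 141]
 [ 82  81  78  70  59  54  53  53  55  54  59  86 121 140 141 140]
 [123 122 122 121 109  85  69  68  70  77 100 123 136 140 140 140]
 [139 139 140 139 136 126 121 121 121 122 131 139 141 140 140 140]
 [140 139 139 140 139 140 140 141 140 139 139 140 140 140 140 141]]
hole
[[124 124 124 126 124 125 125 125 124 124 124 124 123 124 124 125]
 [126 125 125 125 125 125 125 125 125 1
[... 1558 characters left out ...]
90. 326.] [0.3485 0.1392 0.09  ]
top block_hole 0.62 [310.4 244.3] [0.5516 0.0934 0.09  ]
top channel 0.95 [306.  245.5] [0.5501 0.1052 0.06  ]
top mixer 0.93 [305.6 243.8] [0.558  0.1081 0.    ]
top mixer 0.73 [379.7 215.6] [ 0.6376 -0.0878  0.    ]
top mixer 0.37 [184.2 215. ] [0.6283 0.4347 0.    ]
top stand 0.67 [384.5 285.3] [ 0.4525 -0.1031  0.    ]
side pin_grip 0.83 [283.1 297.2] [ 0.4519 -0.0958  0.083 ]
side pin_grip 0.66 [229.4 296. ] [ 0.3598 -0.0701  0.083 ]
side block_hole 0.92 [313.1 233.9] [0.5514 0.0859 0.09  ]
side block_hole 0.65 [213.1 256.6] [0.3442 0.0504 0.09  ]
side mixer 0.87 [311.2 263.3] [0.5535 0.1091 0.    ]
side stand 0.92 [282.9 330.8] [ 0.4507 -0.091   0.    ]
```

Call:
step_arm(slide=[[0.15,-0.5,0],[0.3,-1,0],[0.3,-1,0]], turn=[[0,0,0.02],[0,0,0.041],[0,0,0.041]], jaw=0.65, newtons=30)

```text
time: 2.2
position: [0.2775, 0.4686, 0.222]
tool_rot: [-0.462, 0.538, 0.46, 0.534]
ft_force: [-0.1, 0.6, -0.3]
grip_width: 0.0704
```

Call:
step_arm(slide=[[0.15,-0.5,0],[0.3,-1,0]], turn=[[0,0,0],[0,0,0]])

```text
time: 2.4
position: [0.3072, 0.3779, 0.2228]
tool_rot: [-0.461, 0.535, 0.461, 0.537]
ft_force: [1.3, -0.5, 0.6]
grip_width: 0.0593
```

Call:
step_arm(slide=[[0.15,-0.5,0],[0.3,-1,0]], turn=[[0,0,0],[0,0,0]])

```text
time: 2.6
position: [0.336, 0.2812, 0.2229]
tool_rot: [-0.461, 0.535, 0.461, 0.537]
ft_force: [1.3, 0.2, -0.0]
grip_width: 0.0569
```

Call:
step_arm(slide=[[0.15,-0.5,0],[0.3,-1,0]], turn=[[0,0,0],[0,0,0]])

```text
time: 2.8
position: [0.365, 0.1851, 0.223]
tool_rot: [-0.461, 0.535, 0.461, 0.537]
ft_force: [1.1, 1.5, 0.6]
grip_width: 0.0567
```

Call:
step_arm(slide=[[0.15,-0.5,0],[0.3,-1,0]], turn=[[0,0,0],[0,0,0]])

```text
time: 3.0
position: [0.3939, 0.089, 0.2231]
tool_rot: [-0.461, 0.536, 0.46, 0.537]
ft_force: [1.0, 0.0, 0.3]
grip_width: 0.0566
```

Call:
step_arm(slide=[[0.15,-0.5,0],[0.3,-1,0],[0.3,-1,0],[0.3,-1,0]], turn=[[0,0,0],[0,0,0],[0,0,0],[0,0,0]])

```text
time: 3.4
position: [0.4237, -0.0106, 0.2227]
tool_rot: [-0.46, 0.537, 0.46, 0.537]
ft_force: [-0.3, 0.5, 0.4]
grip_width: 0.0569
```

Call:
step_arm(slide=[[0.14,-0.47,0],[0.285,-0.93,0],[0.285,-0.93,-0.3],[0.285,-0.93,-0.7],[0.285,-0.93,-0.7],[0.285,-0.93,-0.7]], turn=[[0,0,0],[0,0,0],[0,0,0],[0,0,0],[0,0,0],[0,0,0]])

```text
time: 4.0
position: [0.4507, -0.1005, 0.1525]
tool_rot: [-0.461, 0.536, 0.462, 0.535]
ft_force: [-0.5, -0.0, -0.3]
grip_width: 0.0562
```

Run:
```python
from h import *
for i in range(3): print(get_obs()["position"])
p=vision.camera("top");s=vision.camera("side")
save(p,"t1",(330,230,450,330),5);save(s,"s1",(220,220,360,360),5)
```

```text
[ 0.45074678 -0.10053122  0.1525206 ]
[ 0.45074678 -0.10053122  0.1525206 ]
[ 0.45074678 -0.10053122  0.1525206 ]
```

View pics/s1.png

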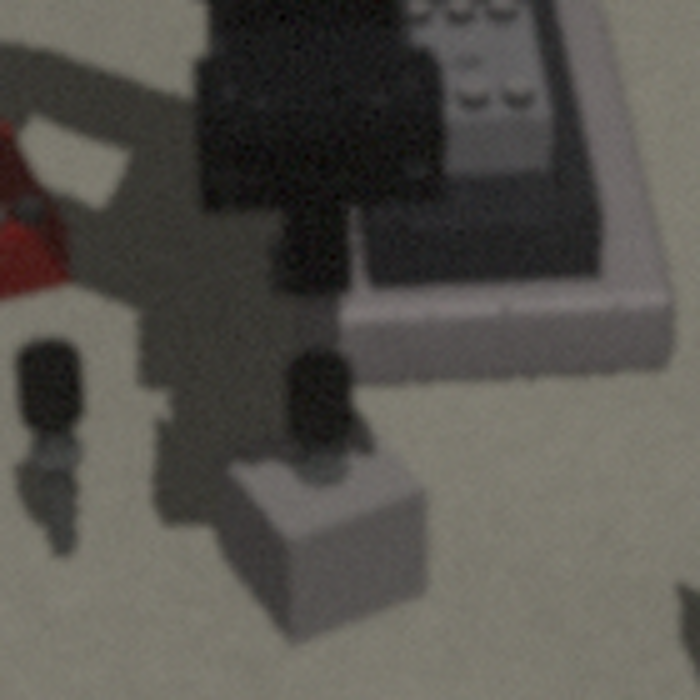

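View pics/t1.png

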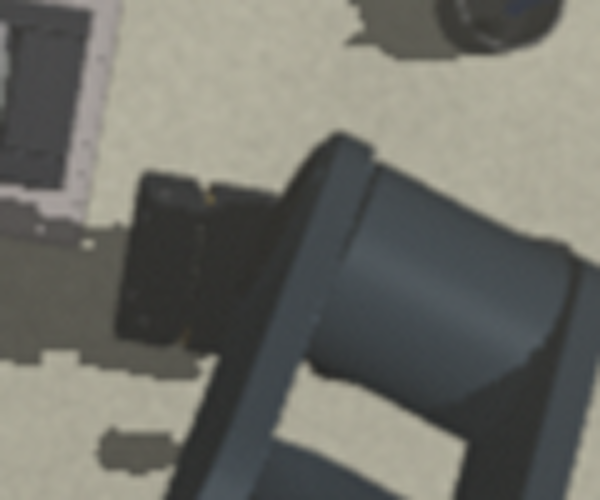

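Call:
step_arm(slide=[[0.01,-0.01,-0.3],[0.01,-0.01,-0.6],[0.01,-0.01,-0.86],[0.01,-0.01,-0.86],[0.01,-0.01,-0.86],[0.01,-0.01,-0.86]], turn=[[0,0,0],[0,0,0],[0,0,0],[0,0,0],[0,0,0],[0,0,0]])

```text
time: 4.7
position: [0.4537, -0.1038, 0.0684]
tool_rot: [-0.462, 0.535, 0.46, 0.537]
ft_force: [0.8, -0.2, -0.1]
grip_width: 0.0563
```

Call:
step_arm(slide=[[0,0,0],[0,0,0],[0,0,0],[0,0,0],[0,0,0],[0,0,0],[0,0,0],[0,0,0]], turn=[[0,0,0],[0,0,0],[0,0,0],[0,0,0],[0,0,0],[0,0,0],[0,0,0],[0,0,0]], jaw=0, newtons=30)

```text
time: 5.5
position: [0.4523, -0.1035, 0.0666]
tool_rot: [-0.461, 0.536, 0.461, 0.536]
ft_force: [-0.5, 0.6, 0.9]
grip_width: 0.0233
```

Call:
step_arm(slide=[[0,0,0.2],[0,0,0.5],[0,0,0.9],[0,0,1.0],[0,0,1.0]], turn=[[0,0,0],[0,0,0],[0,0,0],[0,0,0],[0,0,0]])

```text
time: 6.0
position: [0.4532, -0.1038, 0.1678]
tool_rot: [-0.462, 0.536, 0.46, 0.537]
ft_force: [-0.9, -0.1, -1.5]
grip_width: 0.023
```

Call:
step_arm(slide=[[0,0,0.2],[0.15,0.3,0.25],[0.4,0.7,0.25],[0.6,1,0.25],[0.6,1,0.25],[0.6,1,0.25]], turn=[[0,0,0],[0,0,0],[0,0,0],[0,0,0],[0,0,0],[0,0,0]])

```text
time: 6.6
position: [0.511, -0.0026, 0.1895]
tool_rot: [-0.46, 0.537, 0.463, 0.535]
ft_force: [0.5, -0.2, -1.4]
grip_width: 0.023
```

Run:
```python
from h import *
o=get_obs();print(o["position"],o["ft_force"],o["grip_width"])
p=vision.camera("top");s=vision.camera("side")
save(s,"s2",(230,160,390,300),5);save(p,"t2",(270,190,430,310),5)
```

```text
[ 0.51100341 -0.00258124  0.18952617] [ 0.49055151 -0.19961396 -1.44669833] 0.02297582339107152
```

View pics/s2.png

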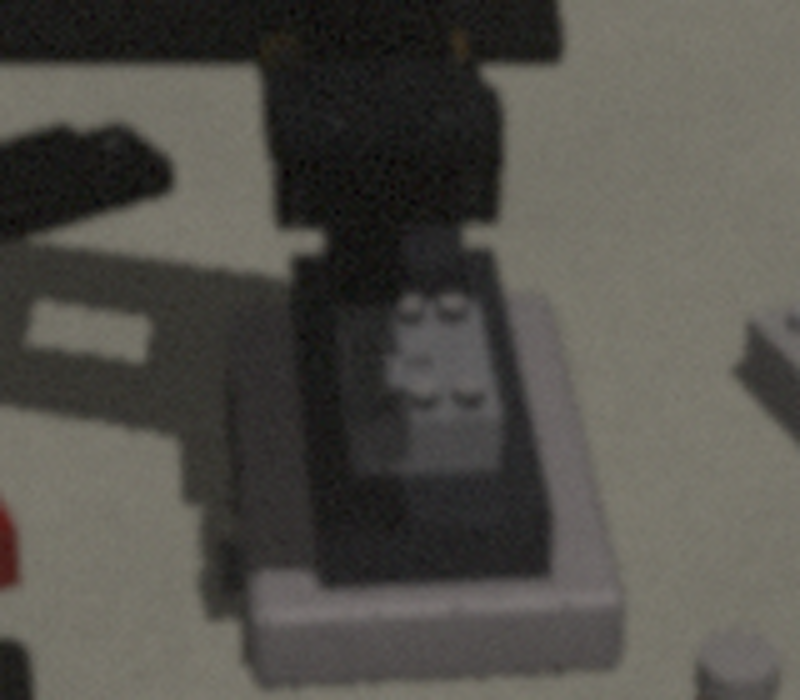

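View pics/t2.png

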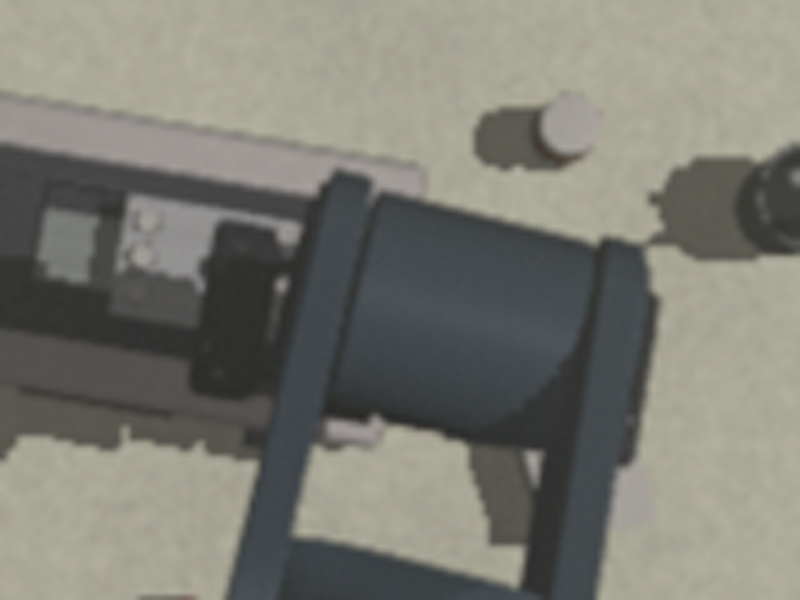

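Call:
step_arm(slide=[[0.2,0.45,0],[0.43,0.94,0],[0.43,0.94,0],[0.43,0.94,-0.25],[0.43,0.94,-0.25],[0.43,0.94,-0.25]], turn=[[0,0,0],[0,0,0],[0,0,0],[0,0,0],[0,0,0],[0,0,0]])

```text
time: 7.3
position: [0.5541, 0.0893, 0.1659]
tool_rot: [-0.46, 0.537, 0.461, 0.536]
ft_force: [-0.2, -0.1, -0.3]
grip_width: 0.0233
```

Run:
```python
from h import *
o=get_obs();print(o["position"],o["ft_force"],o["grip_width"])
s=vision.camera("side")
im=s["image"][180:290,260:370,::-1].astype(float)
im=np.clip(im*1.9,0,255).astype(np.uint8)
cv2.imwrite("pics/s3.png",cv2.resize(im,None,fx=5.4,fy=5.4,interpolation=cv2.INTER_CUBIC))
K=s["mtx"];Ti=np.linalg.inv(s["T"])
def pr(w): q=Ti@np.r_[w,1];return (K@q[:3]/q[2])[:2]
x,y,z=o["position"]
for n,w in(("tip",(x,y,z-.0626)),("collar",(x,y,z-.0166)),("hole",(.5544,.0915,.09))):
    a=pr(w);print(n,a,(a-[260,180])*5.4)
for t in("pin_tip","block_hole","pin_collar","pin_grip"):
    for m in vision.spot_point(s,t)[:2]:print(t,m)
```

```text
[0.55406921 0.0893395  0.16593694] [-0.15561719 -0.12891493 -0.28175965] 0.023348566523027026
tip [313.99485935 227.3716778 ] [291.57224048 255.8070601 ]
collar [314.15748483 207.83679622] [292.45041808 150.31869958]
hole [313.85369718 232.32151701] [290.80996479 282.53619186]
pin_tip {'centre': [233.3, 328.9], 'p': 0.9}
block_hole {'centre': [212.7, 255.7], 'p': 0.81}
block_hole {'centre': [316.6, 207.4], 'p': 0.69}
pin_collar {'centre': [229.8, 311.9], 'p': 0.75}
pin_collar {'centre': [314.7, 209.5], 'p': 0.64}
pin_grip {'centre': [226.3, 296.7], 'p': 0.65}
pin_grip {'centre': [314.1, 192.3], 'p': 0.46}
```

View pics/s3.png

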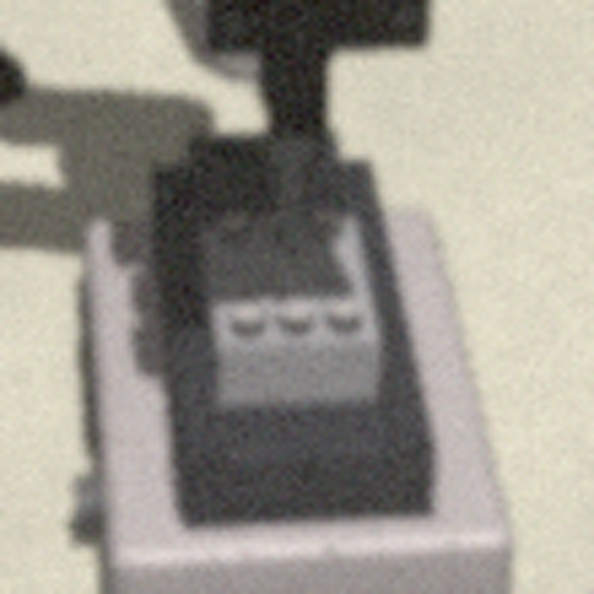

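Call:
step_arm(slide=[[0,0.01,-0.06],[0,0.01,-0.11],[0,0.01,-0.14],[0,0.01,-0.15],[0,0.01,-0.15],[0,0.01,-0.15]], turn=[[0,0,0],[0,0,0],[0,0,0],[0,0,0],[0,0,0],[0,0,0]])

```text
time: 8.15
position: [0.5553, 0.0916, 0.1515]
tool_rot: [-0.461, 0.536, 0.461, 0.536]
ft_force: [-0.1, 0.5, -0.6]
grip_width: 0.0231
```

Call:
step_arm(slide=[[0,0,-0.01],[0,0,-0.02],[0,0,-0.02]], turn=[[0,0,0],[0,0,0],[0,0,0]])

```text
time: 8.45
position: [0.5552, 0.0916, 0.1495]
tool_rot: [-0.461, 0.536, 0.461, 0.536]
ft_force: [0.3, 0.5, -0.4]
grip_width: 0.0234
```

Call:
step_arm(slide=[[0,0,-0.01],[0,0,-0.02],[0,0,-0.02]], turn=[[0,0,0],[0,0,0],[0,0,0]])

```text
time: 8.75
position: [0.5551, 0.0918, 0.1475]
tool_rot: [-0.461, 0.536, 0.461, 0.536]
ft_force: [-0.1, 1.5, -0.9]
grip_width: 0.0232
```

Call:
step_arm(slide=[[0,0,-0.01],[0,0,-0.02],[0,0,-0.02]], turn=[[0,0,0],[0,0,0],[0,0,0]])

```text
time: 9.05
position: [0.555, 0.0918, 0.1453]
tool_rot: [-0.461, 0.536, 0.461, 0.536]
ft_force: [-1.0, 1.1, -0.6]
grip_width: 0.0231
```

Call:
step_arm(slide=[[0,0,-0.01],[0,0,-0.02],[0,0,-0.02]], turn=[[0,0,0],[0,0,0],[0,0,0]])

```text
time: 9.35
position: [0.5551, 0.0918, 0.1434]
tool_rot: [-0.461, 0.536, 0.461, 0.536]
ft_force: [-0.6, 2.6, -0.8]
grip_width: 0.0232
```

Call:
step_arm(slide=[[0,0.005,-0.01],[0,0.007,-0.03],[0,0.007,-0.04],[0,0.007,-0.04]], turn=[[0,0,0],[0,0,0],[0,0,0],[0,0,0]])

```text
time: 9.75
position: [0.5551, 0.0922, 0.1392]
tool_rot: [-0.461, 0.536, 0.461, 0.536]
ft_force: [-0.5, 0.6, -1.0]
grip_width: 0.0231
```

Call:
step_arm(slide=[[0,0,-0.02],[0,0,-0.04],[0,0,-0.06],[0,0,-0.06]], turn=[[0,0,0],[0,0,0],[0,0,0],[0,0,0]])

```text
time: 10.15
position: [0.5551, 0.0922, 0.1332]
tool_rot: [-0.461, 0.536, 0.461, 0.536]
ft_force: [0.0, 0.4, -0.6]
grip_width: 0.023
```

Call:
step_arm(slide=[[0,0,-0.03],[0,0,-0.06],[0,0,-0.08],[0,0,-0.08]], turn=[[0,0,0],[0,0,0],[0,0,0],[0,0,0]])

```text
time: 10.55
position: [0.5551, 0.0923, 0.1251]
tool_rot: [-0.461, 0.536, 0.461, 0.536]
ft_force: [-0.5, 0.7, -1.3]
grip_width: 0.0232
```

Call:
step_arm(slide=[[0,0,-0.01],[0,0,-0.01]], turn=[[0,0,0],[0,0,0]])

```text
time: 10.75
position: [0.5552, 0.0923, 0.1244]
tool_rot: [-0.461, 0.536, 0.461, 0.536]
ft_force: [-0.3, 0.5, -0.8]
grip_width: 0.023
```

Call:
step_arm(slide=[[0,0,-0.01],[0,0,-0.01]], turn=[[0,0,0],[0,0,0]])

```text
time: 10.95
position: [0.5552, 0.0924, 0.1235]
tool_rot: [-0.461, 0.536, 0.461, 0.536]
ft_force: [-0.6, 1.6, -1.4]
grip_width: 0.0232
```

Call:
step_arm(slide=[[0,0,-0.01],[0,0,-0.01]], turn=[[0,0,0],[0,0,0]])

```text
time: 11.15
position: [0.5552, 0.0923, 0.1225]
tool_rot: [-0.461, 0.536, 0.461, 0.536]
ft_force: [-1.3, -0.0, -0.1]
grip_width: 0.0233
```

Call:
step_arm(slide=[[0,0,-0.005],[0,0,-0.005]], turn=[[0,0,0],[0,0,0]])

```text
time: 11.35
position: [0.5553, 0.0923, 0.1221]
tool_rot: [-0.461, 0.536, 0.461, 0.536]
ft_force: [-2.0, 0.5, -1.0]
grip_width: 0.0232
```

Call:
step_arm(slide=[[-0.004,0,-0.005],[-0.004,0,-0.01]], turn=[[0,0,0],[0,0,0]])

```text
time: 11.55
position: [0.5555, 0.0923, 0.1219]
tool_rot: [-0.461, 0.536, 0.461, 0.537]
ft_force: [-2.6, 0.3, 7.3]
grip_width: 0.0232
```

Call:
step_arm(slide=[[0,0,-0.005],[0,0,-0.005]], turn=[[0,0,0],[0,0,0]])

```text
time: 11.75
position: [0.5556, 0.0923, 0.1219]
tool_rot: [-0.462, 0.536, 0.461, 0.537]
ft_force: [-2.3, 0.7, 7.3]
grip_width: 0.023
```

Call:
step_arm(slide=[[0,0,-0.005],[0,0,-0.005]], turn=[[0,0,0],[0,0,0]])

```text
time: 11.95
position: [0.5558, 0.0923, 0.1218]
tool_rot: [-0.462, 0.535, 0.46, 0.537]
ft_force: [-1.2, 0.3, 10.1]
grip_width: 0.0231
```

Call:
step_arm(slide=[[0,0.01,0.003],[0.003,0.02,0.003],[0.005,0.03,0.003],[0.005,0.03,0.003]], turn=[[0,0,0],[0,0,0],[0,0,0],[0,0,0]])

```text
time: 12.35
position: [0.556, 0.0936, 0.1218]
tool_rot: [-0.463, 0.536, 0.46, 0.535]
ft_force: [-2.1, -4.6, 9.6]
grip_width: 0.0231
```

Call:
step_arm(slide=[[0.001,0.01,0],[0.003,0.02,0],[0.005,0.03,0],[0.005,0.03,0]], turn=[[0,0,0],[0,0,0],[0,0,0],[0,0,0]])

```text
time: 12.75
position: [0.5565, 0.0953, 0.1218]
tool_rot: [-0.464, 0.537, 0.46, 0.534]
ft_force: [-3.4, -7.6, 8.3]
grip_width: 0.0228
```

Call:
step_arm(slide=[[0.001,0.01,0],[0.003,0.02,0],[0.004,0.03,0],[0.004,0.03,0]], turn=[[0,0,0],[0,0,0],[0,0,0],[0,0,0]])

```text
time: 13.15
position: [0.5571, 0.0982, 0.1218]
tool_rot: [-0.464, 0.536, 0.46, 0.535]
ft_force: [-2.6, -8.3, 9.0]
grip_width: 0.0231
```

Call:
step_arm(slide=[[0.001,0.01,0],[0.003,0.02,0],[0.003,0.03,0],[0.003,0.03,0]], turn=[[0,0,0],[0,0,0],[0,0,0],[0,0,0]])

```text
time: 13.55
position: [0.5575, 0.1013, 0.1218]
tool_rot: [-0.464, 0.536, 0.46, 0.535]
ft_force: [-1.4, -6.9, 8.2]
grip_width: 0.0228
```

Call:
step_arm(slide=[[0.001,0.01,0],[0.003,0.02,0],[0.003,0.02,0]], turn=[[0,0,0],[0,0,0],[0,0,0]])

```text
time: 13.85
position: [0.5578, 0.103, 0.1218]
tool_rot: [-0.464, 0.536, 0.46, 0.534]
ft_force: [-1.5, -7.6, 8.5]
grip_width: 0.0235
```

Call:
step_arm(slide=[[0.001,0.01,0],[0.003,0.02,0],[0.003,0.02,0]], turn=[[0,0,0],[0,0,0],[0,0,0]])

```text
time: 14.15
position: [0.558, 0.105, 0.1218]
tool_rot: [-0.464, 0.536, 0.46, 0.534]
ft_force: [-1.8, -7.8, 8.9]
grip_width: 0.0231
```

Call:
step_arm(slide=[[0.001,0.01,0],[0.003,0.02,0],[0.003,0.02,0]], turn=[[0,0,0],[0,0,0],[0,0,0]])

```text
time: 14.45
position: [0.5583, 0.1071, 0.1217]
tool_rot: [-0.464, 0.536, 0.46, 0.535]
ft_force: [-2.7, -7.2, 8.7]
grip_width: 0.0232
```

Call:
step_arm(slide=[[0.001,0.01,0],[0.003,0.02,0],[0.003,0.02,0]], turn=[[0,0,0],[0,0,0],[0,0,0]])

```text
time: 14.75
position: [0.5584, 0.1095, 0.1215]
tool_rot: [-0.463, 0.536, 0.46, 0.535]
ft_force: [-2.0, -6.5, 5.9]
grip_width: 0.0232
```

Call:
step_arm(slide=[[0.001,0.01,0],[0.003,0.02,0],[0.003,0.02,0]], turn=[[0,0,0],[0,0,0],[0,0,0]])

```text
time: 15.05
position: [0.5585, 0.1135, 0.1205]
tool_rot: [-0.462, 0.536, 0.461, 0.536]
ft_force: [-0.8, -4.3, 3.0]
grip_width: 0.0232
```

Call:
step_arm(slide=[[0,0,-0.005],[0,0,-0.01],[0,0,-0.01]], turn=[[0,0,0],[0,0,0],[0,0,0]])

```text
time: 15.35
position: [0.5583, 0.1142, 0.1192]
tool_rot: [-0.461, 0.536, 0.461, 0.536]
ft_force: [0.0, -3.6, 0.7]
grip_width: 0.0235
```

Call:
step_arm(slide=[[0,0,-0.005],[0,0,-0.01],[0,0,-0.01]], turn=[[0,0,0],[0,0,0],[0,0,0]])

```text
time: 15.65
position: [0.5582, 0.1143, 0.1184]
tool_rot: [-0.461, 0.536, 0.461, 0.536]
ft_force: [-0.3, -4.5, 2.6]
grip_width: 0.0231
```

Call:
step_arm(slide=[[0,0,-0.005],[0,0,-0.01],[0,0,-0.01]], turn=[[0,0,0],[0,0,0],[0,0,0]])

```text
time: 15.95
position: [0.5582, 0.1143, 0.1175]
tool_rot: [-0.461, 0.536, 0.461, 0.536]
ft_force: [-1.0, -4.2, 4.5]
grip_width: 0.0231
```

Call:
step_arm(slide=[[0,0,-0.005],[0,0,-0.01],[0,0,-0.01]], turn=[[0,0,0],[0,0,0],[0,0,0]])

```text
time: 16.25
position: [0.5581, 0.1142, 0.1166]
tool_rot: [-0.461, 0.536, 0.461, 0.536]
ft_force: [-0.2, -4.8, 5.5]
grip_width: 0.0233
```

Call:
step_arm(slide=[[0,-0.006,0],[0,-0.006,-0.005],[0,-0.006,-0.01]], turn=[[0,0,0],[0,0,0],[0,0,0]])

```text
time: 16.55
position: [0.5577, 0.1138, 0.1151]
tool_rot: [-0.461, 0.536, 0.461, 0.536]
ft_force: [-0.5, -3.1, 3.3]
grip_width: 0.0232
```

Call:
step_arm(slide=[[0,0,-0.005],[0,0,-0.01],[0,0,-0.01]], turn=[[0,0,0],[0,0,0],[0,0,0]])

```text
time: 16.85
position: [0.5578, 0.1137, 0.114]
tool_rot: [-0.461, 0.536, 0.461, 0.536]
ft_force: [-1.0, -3.5, 0.8]
grip_width: 0.0233
```

Going in freely. Continue to the collar (expected TCP z ≈ 0.106).

Call:
step_arm(slide=[[0,0,-0.01],[0,-0.003,-0.02],[0,-0.003,-0.03],[0,-0.003,-0.03]], turn=[[0,0,0],[0,0,0],[0,0,0],[0,0,0]])

```text
time: 17.25
position: [0.5578, 0.1135, 0.111]
tool_rot: [-0.461, 0.536, 0.461, 0.536]
ft_force: [-0.3, -4.5, -0.6]
grip_width: 0.0234
```

Call:
step_arm(slide=[[0,0,-0.01],[0,0,-0.02],[0,0,-0.03],[0,0,-0.03]], turn=[[0,0,0],[0,0,0],[0,0,0],[0,0,0]])

```text
time: 17.65
position: [0.5579, 0.1135, 0.1081]
tool_rot: [-0.461, 0.536, 0.461, 0.536]
ft_force: [-0.8, -3.8, -0.5]
grip_width: 0.023
```

Call:
step_arm(slide=[[0,0,-0.005],[0,0,-0.01],[0,0,-0.01]], turn=[[0,0,0],[0,0,0],[0,0,0]])

```text
time: 17.95
position: [0.558, 0.1134, 0.1073]
tool_rot: [-0.461, 0.536, 0.461, 0.536]
ft_force: [-0.9, -2.9, 1.5]
grip_width: 0.0234
```

Call:
step_arm(slide=[[0,0,-0.005],[0,0,-0.01],[0,0,-0.01]], turn=[[0,0,0],[0,0,0],[0,0,0]])

```text
time: 18.25
position: [0.5581, 0.1134, 0.1066]
tool_rot: [-0.461, 0.536, 0.461, 0.536]
ft_force: [-0.9, -3.5, 5.2]
grip_width: 0.0234
```

Call:
step_arm(slide=[[0,0,-0.005],[0,0,-0.01],[0,0,-0.01]], turn=[[0,0,0],[0,0,0],[0,0,0]])

```text
time: 18.55
position: [0.5581, 0.1134, 0.1066]
tool_rot: [-0.461, 0.536, 0.461, 0.536]
ft_force: [-3.2, -3.7, 10.3]
grip_width: 0.0233
```

Call:
step_arm(slide=[[0,0,-0.005],[0,0,-0.005],[0,0,-0.005]], turn=[[0,0,0],[0,0,0],[0,0,0]])

```text
time: 18.85
position: [0.5582, 0.1134, 0.1065]
tool_rot: [-0.461, 0.536, 0.461, 0.536]
ft_force: [-3.1, -3.7, 13.9]
grip_width: 0.0233
```

Run:
```python
from h import *
o=get_obs();print(o["position"],o["ft_force"],o["grip_width"])
s=vision.camera("side")
im=np.clip(s["image"][160:290,250:380,::-1].astype(float)*1.9,0,255).astype(np.uint8)
cv2.imwrite("pics/s4.png",cv2.resize(im,None,fx=4.6,fy=4.6,interpolation=cv2.INTER_CUBIC))
```

```text
[0.55821723 0.11338058 0.10654604] [-3.07854379 -3.69041715 13.87121311] 0.023328071723500723
```

View pics/s4.png

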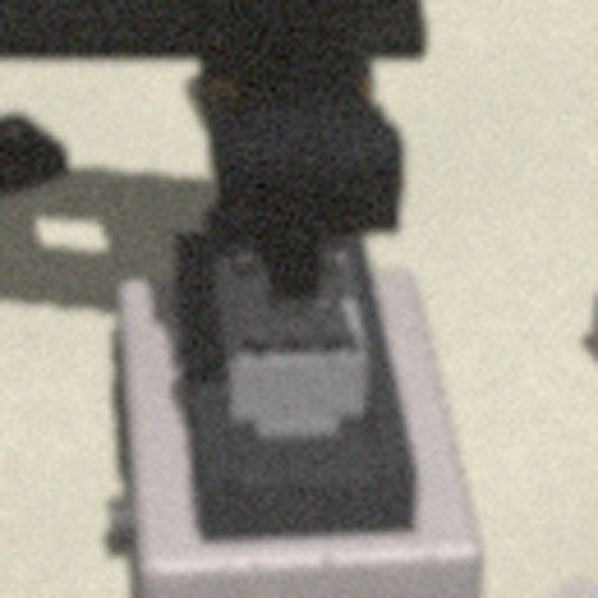

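Call:
step_arm(slide=[[0,-0.002,0.01],[0,-0.002,0.01]], turn=[[0,0,0],[0,0,0]])

```text
time: 19.1
position: [0.5581, 0.1134, 0.1066]
tool_rot: [-0.461, 0.536, 0.461, 0.536]
ft_force: [-2.8, -2.6, 8.0]
grip_width: 0.0231
```

Call:
step_arm(slide=[[0,0,0],[0,0,0],[0,0,0],[0,0,0],[0,0,0],[0,0,0]], turn=[[0,0,0],[0,0,0],[0,0,0],[0,0,0],[0,0,0],[0,0,0]], jaw=0.6)

```text
time: 19.7
position: [0.5581, 0.1133, 0.1057]
tool_rot: [-0.461, 0.536, 0.461, 0.536]
ft_force: [-0.2, 1.0, -0.6]
grip_width: 0.0516
```

Call:
step_arm(slide=[[0,0,0.1],[0,0,0.3],[0,0,0.6],[0,0,1],[0,0,1]], turn=[[0,0,0],[0,0,0],[0,0,0],[0,0,0],[0,0,0]])

```text
time: 20.2
position: [0.5621, 0.1134, 0.212]
tool_rot: [-0.464, 0.533, 0.458, 0.54]
ft_force: [1.5, -1.1, 0.1]
grip_width: 0.0525
```

Call:
step_arm(slide=[[-0.3,0.4,0],[-0.6,0.9,0],[-0.6,1,0],[-0.6,1,0]], turn=[[0,0,0],[0,0,0],[0,0,0],[0,0,0]])

```text
time: 20.6
position: [0.4964, 0.2154, 0.2061]
tool_rot: [-0.462, 0.535, 0.462, 0.535]
ft_force: [-0.5, 0.6, -0.2]
grip_width: 0.0525
```

Call:
step_arm(slide=[[-0.3,0.4,0],[-0.6,0.9,0],[-0.6,1,0],[-0.6,1,0]], turn=[[0,0,0],[0,0,0],[0,0,0],[0,0,0]])

```text
time: 21.0
position: [0.4378, 0.3146, 0.206]
tool_rot: [-0.462, 0.535, 0.462, 0.536]
ft_force: [0.4, -1.0, -0.2]
grip_width: 0.0519
```

Run:
```python
from h import *
o=get_obs();print(o["time"],o["position"],o["ft_force"],o["grip_width"])
p=vision.camera("top");s=vision.camera("side")
f=lambda q,c:cv2.resize(np.clip(q["image"][c[1]:c[3],c[0]:c[2],::-1].astype(float)*1.6,0,255).astype(np.uint8),(400,400),interpolation=cv2.INTER_CUBIC)
cv2.imwrite("pics/e.png",np.hstack([f(p,(250,190,360,300)),f(s,(255,180,365,290))]))
save(s,"e2")
K=p["mtx"]
for n,q in(("top",p),("side",s)):
  for t,z in(("pin_grip",.123),("pin_collar",.09),("block_hole",.09)):
    for m in vision.spot_point(q,t)[:2]: print(n,t,round(m["p"],2),np.round(m["centre"],1),np.round(px2w(q,*m["centre"],z=z),4))
for q in(p,s):
  for m in vision.silhouettes(q,"pin_grip")[:3]:
    r,c=np.nonzero(m["mask"]&(q["depth"]>0));zz=[px2w(q,a,b,d=q["depth"][b,a])for a,b in zip(c,r)]
    print(np.round(m["centre"],1),np.round(np.percentile(zz,98,axis=0),4))
```

```text
21.0 [0.43779207 0.31457068 0.20597677] [ 0.44761812 -0.99823152 -0.21103961] 0.05188857334096768
top pin_grip 0.52 [303.  239.2] [0.5617 0.111  0.123 ]
top pin_grip 0.51 [372.6 321. ] [ 0.368  -0.0611  0.123 ]
top pin_collar 0.66 [374.5 324.3] [ 0.3574 -0.0691  0.09  ]
top pin_collar 0.61 [300.4 243.4] [0.5533 0.1184 0.09  ]
top block_hole 0.8 [299.1 244.3] [0.551  0.1216 0.09  ]
top block_hole 0.68 [291.3 323.5] [0.3547 0.1361 0.09  ]
side pin_grip 0.84 [226.3 297.8] [ 0.3505 -0.1251  0.123 ]
side pin_grip 0.59 [283.1 333.6] [ 0.4247 -0.2345  0.123 ]
side pin_collar 0.65 [231.6 309.7] [ 0.358  -0.1176  0.09  ]
side pin_collar 0.47 [313.9 228.2] [0.5584 0.1071 0.09  ]
side block_hole 0.67 [313.8 227. ] [0.5593 0.1118 0.09  ]
side block_hole 0.61 [213.5 256.2] [0.3451 0.0516 0.09  ]
[374.6 321.6] [ 0.3738 -0.0593  0.0959]
[305.  241.1] [0.5686 0.1203 0.1407]
[228.8 301.2] [ 0.3706 -0.0562  0.0956]
[311.3 214.3] [0.5676 0.1218 0.1399]
```

View pics/e.png

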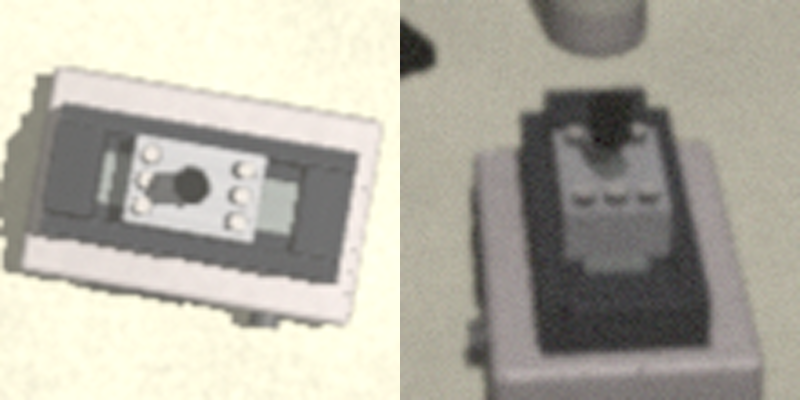

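View pics/e2.png

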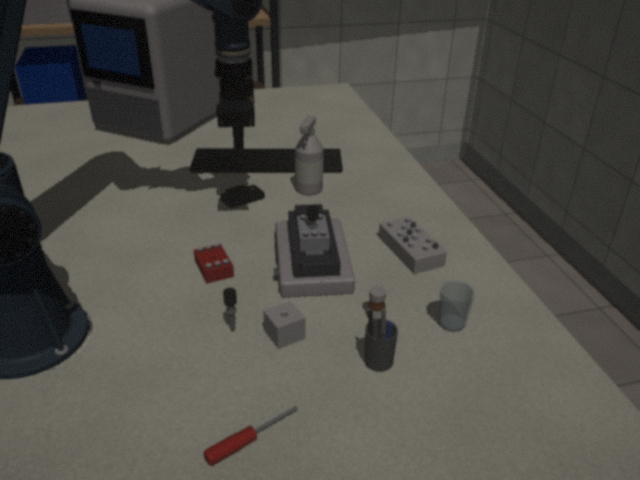

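```bash
python3 -c "
from h import *
print(hand_in())"
```

```text
the job is handed in; nothing more can be done
None
```

The lock pin is home in the tube block, the block is locked over the socket, and I handed the job in. No verdict came back.

**What I did:** I took the pin from the white stand, the farther of the two look-alikes, and put it through the block's hole with only small side forces. Then I slid the block about 21 mm towards the tall stop under light downward force. The fall in height and in vertical force showed the socket. I lowered the pin until the collar stopped it, let go and moved the arm clear.

**Forces:** the largest reading at the end of a move was about 14 N down on the collar. Readings come only at the end of each move, so a brief peak in between could have been missed.

**Last checks:**
- **Pin depth:** the arm stopped about 0.7 mm above the height I expected for the seated collar, within the 3 mm allowed. The camera put the knob top 40.4 mm higher than it stood in the stand; 40.0 mm is what a fully seated pin should give. Its absolute height read about 4 mm too high both times.
- **Block and pin:** both pictures show the block flat in its channel, with the pin upright in it and free of the gripper.
- **Other things:** those visible in the side picture look where they were; I did not measure their positions.

**Weak checks:** the networks' position guesses for the hole and collar scattered by up to about 15 mm, so I relied on force, height and the pictures instead.

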